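# Seat the flat beater in the bench mixer's splined drive and hold it down

### The arm

A 6-joint arm with a two-finger parallel gripper is mounted at the origin on the work surface. World frame = base frame: x ahead of the robot, y to its left, z up, the work surface at z = 0. Lengths are in m, angles in rad, forces in N, time in s.
With the tool pointing down it reaches from about 0.35 to 0.975 m from the base axis. Payload 4.9 kg.
Tool frame: the origin (TCP) lies midway between the tips of the shut fingers; the grasp point (between the pads) lies 19 mm behind it; z points along the fingers, y is the line along which they close (so a half turn about z gives the same grasp; the last joint's range is limited). The gripper opens to 85 mm and grips with 20 to 120 N. Pads are 22 mm wide; open, the fingers measure 114 mm over their backs; the gripper's body (76 mm by 85 mm) begins 54 mm behind the grasp point. The pads swing forward as they close: fully open they stand 13 mm farther back than shut.
Start: joints at [-1.283, 0.053, 1.613, -0, 1.476, -0.119], TCP at [0.247, -0.574, 0.231] pointing down, gripper open.
Joint ranges: [-3.01, 3.01], [-1.01, 2.22], [0.06, 2.58], [-1.02, 4.17], [0.09, 2.62], [-3.14, 3.14]. Speed limits (rad/s): [2.57, 2.57, 3.14, 3.14, 3.14, 3.14].

### API

Orientations are given as a unit quaternion [w, x, y, z].
In Python, from plant import * gives the robot as it stands.
- The arm moves only by the tool jog_arm, never from a script. Its argument "targets" is a list of rows, each a list of 3 entries, a list of its own where there are three numbers: the shift along the tool's x, y, z in units of 25 mm (1.0 is 25 mm), then the turn, a rotation vector about the tool's x, y, z in units of 8 degrees (1.0 is 8 degrees), then the opening in per cent of the stroke, from 0 (shut) to 100 (fully open). A call has 1 to 8 rows; each row is the pose to reach, as a shift and turn from the pose commanded when the call began, along the tool's axes at that moment; what a row does not reach only later rows make up. A row lasts 1/8 s, in which the tool goes at most 62.5 mm and 10.7 degrees, less where a joint would pass 70% of its speed; a pose out of reach is approached as far as the arm can. A call with a gripper value outside its range is refused whole. The fingers move at their own pace and stop on an object; the grip force is fixed at half the most. Time passes only in rows, so rows that repeat a pose let the fingers close. It gives the time, the measured TCP pose, the force, the opening and the grip force at its end, in the units of the state.
- state(): the state, without advancing time (a new reading comes with each control period).
- grab_frame(name): name is "scene" or "top"; returns (picture, depth): 480x640x3 uint8, red, green, blue; 480x640 float32, m along the optical axis (not along the pixel's ray), 0 where there is no reading.
- camera_params(name): a dict with "fovy" (degrees; the focal length in pixels is half the picture's height over the tangent of half this angle, whatever the lens; pixels are square), "cx", "cy" (the principal point, pixels), "dist" ([k1, k2, p1, p2, k3] as OpenCV has them; the pictures are not rectified), "rvec" (rotation vector, rad) and "tvec" (3), from world to camera coordinates, as OpenCV has them. Camera axes: x right, y down, z forward; pixel columns grow to the right and rows downward; lengths in m; the calibration is good to about 2 mm. A picture is of the moment at which its call begins. camera_params takes no time and is no camera call.
- job_done(): hands the job in; it is judged then, once.
The state is a dict: "time": time; "joint_pos": joint angles; "joint_vel": joint speeds; "joint_efforts": joint torques, N m; "tool_pos": TCP position; "tool_rot": TCP orientation; "contact_force": force on the tool from outside, world axes, zero at the start; "ft_torque": the same for the moment, N m; "gripper_width": opening from 0.0 (shut) to 1.0 (fully open); "grasp_force": force on a finger pad.
Only numpy, scipy, OpenCV 4.12 (cv2) and the standard library are available. Lean on these libraries where they do the work, as an engineer would, in place of code of your own. Each camera call takes 0.05 s, during which the arm holds its last target. There are 200 camera calls.

### The job

Take the flat beater (the one with the flat open frame, not the dough hook) out of the wooden rack and fit it into the drive socket on top of the bench mixer: turn it until its cross-shaped splines mesh with the slots, slide it fully home until its shoulder disc sits flush on the collar, and keep pressing it down against the spring ejector. Finish while still holding the beater pressed home in the gripper; do not let go. Leave the dough hook, the loaf, the bowl and the jar where they are.

Things in the scene. Friction and masses are not known exactly. Their poses are not given: they have to be found in the camera images.
- beater_center (a point): Flat beater, bare cast aluminium, about 150 g, 116 mm tall, standing stem down in one of the rack's holes. Point on its axis half-way up, 58 mm above the stem's lower end. z up along the stem, x along the width of the flat open frame, y through its 12 mm thickness. The frame starts 50 mm above the lower end; below it a 16 mm round shaft, then the shoulder disc and splined stem.
- beater_bar (a point): Centre of the bar across the top of the beater's frame, the place to grip: 76 mm wide along x, 12 mm thick along y, 24 mm tall. On the axis, 46 mm above beater_center, 12 mm below the beater's top. Axes as beater_center.
- beater_tip (a point): Centre of the lower end of the beater's stem, 58 mm below beater_center; same axes. Stem: plus-shaped, two crossed ribs along x and y, 28 mm across, 6 mm thick, 26 mm long, narrowing like a wedge to 2 mm over the lowest 9 mm with a small round nose; then a shoulder disc 40 mm wide, 6 mm thick. In the rack this point is 14 mm above the table; fully home it is 26 mm below the socket point.
- socket (a point): Centre of the mouth of the drive socket, top of the steel collar (52 mm wide, 30 mm tall) on the middle of the mixer, about 120 mm above the table. z up; x and y along the slots of the plus-shaped hole. Slots 9.5 mm wide, 33 mm end to end: the beater fits at any of four quarter turns, within about 0.1 rad. The collar stands at any angle and is locked: it does not turn.
- ejector (a joint): Spring ejector, a black disc in the bottom of the socket: 0 m up (its face 12 mm below the mouth), grows as it is pushed down; about 0.014 m when the beater is fully home. The spring pushes back with about 3 N at first and 10 N when the beater is home, so a beater let go rises again.
- mixer: Bench mixer base, fixed, white body with steel band, black knob on its front; 220 mm (x) by 180 mm (y), flat top 88 mm above the table. Origin on the table under its centre, z up, straight below the socket.
- rack: Wooden attachment rack, fixed, 90 mm (x) by 220 mm (y), 40 mm tall, with two upright round holes of 32 mm diameter, 36 mm deep, 65 mm either side of its centre along its y. Origin under its centre. The attachments' shoulder discs rest on its top; lift the beater at least 30 mm to clear it.
- dough_hook: Dough hook, bystander, same stem as the beater but a spiral rod above it, about 50 mm across and 120 mm tall; stands in the rack's other hole. Origin at the lower end of its stem.
- loaf: Seeded brown loaf, bystander, 190 by 100 by 80 mm, on the table beyond the work. Origin under its centre.
- bowl: Small steel bowl, bystander, 120 mm across, 55 mm tall. Origin under its centre.
- seed_jar: Glass jar with a steel lid, bystander, 72 mm diameter, 100 mm tall. Origin under its centre.
Not all that is in view belongs to the job. There is more than one size of the rack; the one meant has the size given above. Leave any green look-alike of the part that bears beater_center alone.

How it is judged:
By the outcome, as a careful person would: the job done as asked, in the order asked, and still so for the second after the job is handed in, while the arm keeps its last pose, push and grip.
It also fails if it takes over 38 s, if anything falls off the work surface, if the arm or the gripper's body presses on something with over 40 N, if the wrist force passes 120 N, or if a joint passes its speed limit or range.

## Working session

There is one attempt and no reset: what is moved stays moved. The work goes in short steps, Python scripts to look and compute and a tool call to move; the robot and the scene stay as the last step left them, time stands still between calls to the robot, and variables do not carry over. Pictures are saved under pics/ and viewed, at most 10 in all, crops included, and the job is handed in when it is done.

Besides the shell and the picture viewer there is one more tool, called after ">>>" as name(argument=value, ...), one argument or row to a line, values as JSON. jog_arm: Moves the arm, as the interface text tells. Its arguments: {"type":"object","properties":{"targets":{"type":"array"}},"required":["targets"]}

```bash
mkdir -p pics
cat > h.py <<'E'
from plant import *
import numpy as np, cv2
from scipy.spatial.transform import Rotation as R
def cam(n):
    p=camera_params(n); f=240/np.tan(np.radians(p['fovy'])/2)
    K=np.array([[f,0,p['cx']],[0,f,p['cy']],[0,0,1]]); return K,np.array(p['dist'],float),R.from_rotvec(np.ravel(p['rvec'])).as_matrix(),np.ravel(p['tvec'])
def pts(n,uv,d):  # pixels+depth -> world
    K,D,Rm,t=cam(n); q=cv2.undistortPoints(np.array(uv,float).reshape(-1,1,2),K,D)[:,0]
    c=np.c_[q,np.ones(len(q))]*np.ravel(d)[:,None]; return (c-t)@Rm
def plane(n,uv,z):
    K,D,Rm,t=cam(n); o=-Rm.T@t; w=pts(n,uv,np.ones(len(uv)))-o
    return o+w*((z-o[2])/w[:,2])[:,None]
def grab(n,tag):
    im,d=grab_frame(n); np.savez(f'{tag}.npz',im=im,d=d); cv2.imwrite(f'pics/{tag}.png',im[:,:,::-1]); return im,d
def cloud(n,d):
    v,u=np.mgrid[:480,:640]; return pts(n,np.c_[u.ravel(),v.ravel()],d.ravel()).reshape(480,640,3)
E
python3 - <<'E'
from h import *
for n in('top','scene'):
    grab(n,n+'0'); K,D,Rm,t=cam(n); print(n,K[0,0],D,-Rm.T@t,Rm)
print(state())
E
```

```text
top 455.3472231441536 [0.01122539 0.         0.         0.         0.        ] [0.35822543 0.04742857 1.08223802] [[ 2.87499275e-02 -9.99578358e-01  4.06778952e-03]
 [-9.88254200e-01 -2.90347913e-02 -1.50035389e-01]
 [ 1.50090235e-01  2.93496472e-04 -9.88672259e-01]]
scene 438.1586761189545 [0.03027397 0.         0.         0.         0.        ] [ 1.12992471 -0.55473818  0.83967043] [[ 0.69690976  0.71706314 -0.01171522]
 [ 0.45996146 -0.45944798 -0.75983091]
 [-0.55022927  0.52414503 -0.65001519]]
{'time': 0.1, 'joint_pos': array([-1.28298058e+00,  5.32970723e-02,  1.61413646e+00, -2.38347012e-05,
        1.47600284e+00, -1.19005998e-01]), 'joint_vel': array([-0.0006145 ,  0.0010796 , -0.00388613, -0.00012654,  0.00010661,
        0.00045092]), 'joint_efforts': array([ 1.03640530e-03, -3.94902885e+01, -3.71361744e+01, -1.02105032e-04,
        3.90881411e-03,  1.16126398e-05]), 'tool_pos': array([ 0.24713956, -0.57345614,  0.23019418]), 'tool_rot': array([-9.17575690e-04,  9.79382596e-01,  2.02012082e-01, -8.95374904e-05]), 'contact_force': array([-0.31944869,  0.70482924,  0.20701762]), 'ft_torque': array([-0.01846476, -0.01153348,  0.02741051]), 'grasp_force': 0.0, 'gripper_width': 1.0011166519555228}
```

View pics/top0.png

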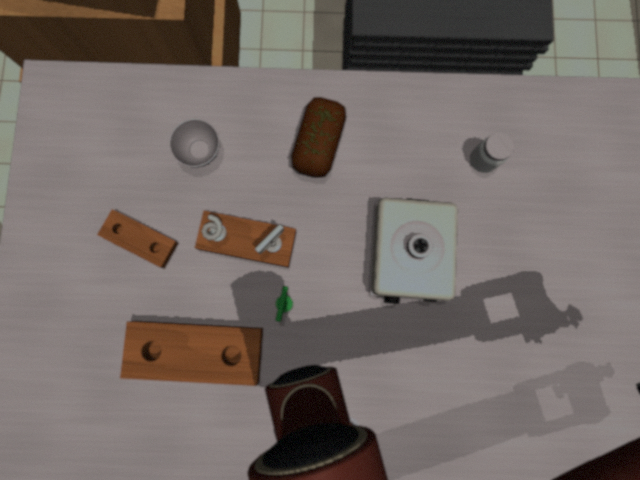

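View pics/scene0.png

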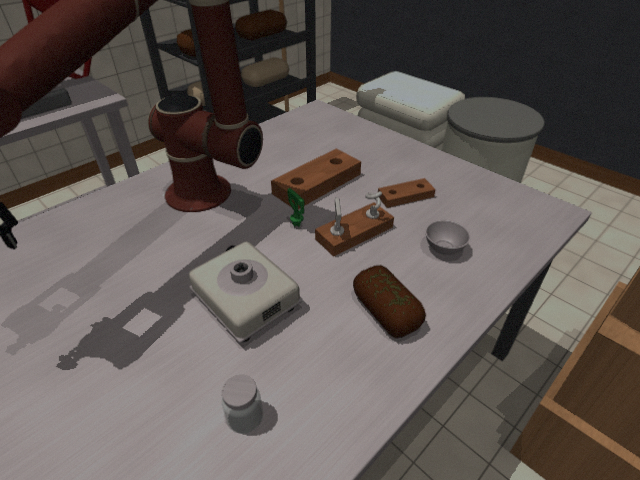

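Top view: the beater bar is at about (270,237) in the middle rack, the hook at (213,228), and the socket at (419,245). The green look-alike is at (285,302). Next I measure with depth and crops.

Run:
```python
from h import *
for i in range(6):
    im,d=grab_frame('top')
    if i==0: A=[];B=[]
    A.append(im);B.append(d)
im=np.mean(A,0); d=np.median(B,0); np.savez('avg.npz',im=im,d=d)
W=cloud('top',d); z=W[:,:,2]
# beater bar top
m=np.zeros((480,640),bool); m[210:265,240:300]=1; m&=(z>.1)&(z<.145)&(d>0)
P=W[m]; print('bar',m.sum(),P.mean(0),np.percentile(z[m],[5,50,95]))
mm=m&(z>.12); v,u=np.nonzero(mm)
r=cv2.minAreaRect(plane('top',np.c_[u,v],.13)[:,:2].astype(np.float32)*1000); print('bar rect(mm)',r)
# rack
hsv=cv2.cvtColor(im.astype(np.uint8),cv2.COLOR_RGB2HSV)
m=(hsv[:,:,1]>110)&(hsv[:,:,0]<20)
m[:205]=0;m[272:]=0;m[:,:190]=0;m[:,300:]=0
v,u=np.nonzero(m&(abs(z-.04)<.008)); print('rack',cv2.minAreaRect(plane('top',np.c_[u,v],.04)[:,:2].astype(np.float32)*1000))
# collar
m=np.zeros((480,640),bool); m[215:275,390:450]=1; m&=(z>.108)&(z<.135)
v,u=np.nonzero(m); print('collar',m.sum(),W[m].mean(0), cv2.minEnclosingCircle(plane('top',np.c_[u,v],.12)[:,:2].astype(np.float32)*1000))
# mixer top
m=np.zeros((480,640),bool); m[180:320,360:480]=1; m&=abs(z-.088)<.006
v,u=np.nonzero(m); print('mixer',cv2.minAreaRect(plane('top',np.c_[u,v],.088)[:,:2].astype(np.float32)*1000))
c1=cv2.resize(im[220:270,394:444].astype(np.uint8),(400,400),interpolation=cv2.INTER_CUBIC)
c2=cv2.resize(im[212:262,240:290+0].astype(np.uint8),(400,400),interpolation=cv2.INTER_CUBIC)
cv2.imwrite('pics/crop.png',np.clip(np.hstack([c1,c2])[:,:,::-1]*1.3,0,255).astype(np.uint8))
```

```text
bar 249 [0.49141979 0.14699957 0.12758208] [0.11145937 0.1299977  0.13182928]
bar rect(mm) ((491.4273681640625, 147.3263397216797), (12.13752555847168, 74.52682495117188), 47.46318817138672)
rack ((503.2439270019531, 210.7379150390625), (218.24864196777344, 89.91227722167969), 80.45848083496094)
collar 453 [ 0.48730312 -0.17322551  0.11813248] ((487.3436584472656, -172.9084930419922), 26.724201202392578)
mixer ((487.0008239746094, -173.7218475341797), (175.24404907226562, 213.05020141601562), 87.15979766845703)
```

View pics/crop.png

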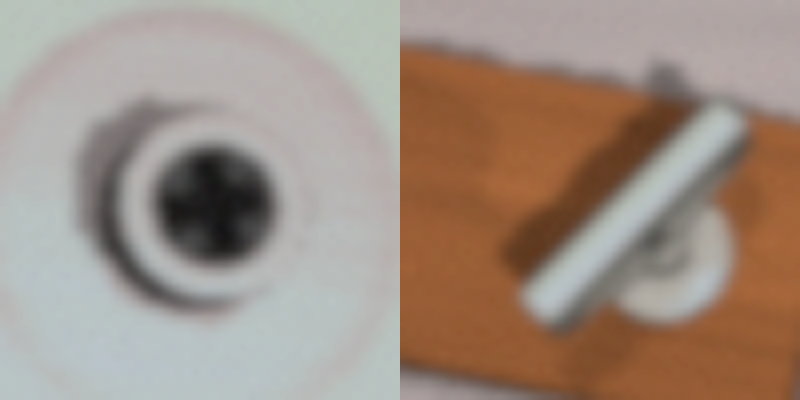

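Left crop: the plus-shaped mouth is centred near crop (213,205), with lighter lands at its diagonals. Right crop: the bar runs from (535,310) to (735,115). I'll measure the slot angle from the 4-fold harmonic in both views.

Run:
```python
from h import *
s=[grab_frame('scene') for _ in range(6)]
ims=np.mean([a for a,_ in s],0); ds=np.median([b for _,b in s],0); np.savez('avgs.npz',im=ims,d=ds)
imt=np.load('avg.npz')['im']
Ws=cloud('scene',ds); m=(abs(Ws[:,:,2]-.12)<.006)&(np.hypot(Ws[:,:,0]-.487,Ws[:,:,1]+.173)<.032)
v,u=np.nonzero(m); print('collar scene',m.sum(),cv2.minEnclosingCircle(plane('scene',np.c_[u,v],.12)[:,:2].astype(np.float32)*1000))
out=[]
def rect(n,im,z,c,h=.032,N=256):
    K,D,Rm,t=cam(n); g=np.linspace(-h,h,N); Y,X=np.meshgrid(g[::-1],g,indexing='ij') # x right,y up
    P=np.c_[(X+c[0]).ravel(),(Y+c[1]).ravel(),np.full(X.size,z)]
    uv=cv2.projectPoints(P,R.from_matrix(Rm).as_rotvec(),t,K,D)[0].reshape(N,N,2).astype(np.float32)
    return cv2.remap(im.astype(np.float32),uv[:,:,0],uv[:,:,1],cv2.INTER_CUBIC).mean(2),X,Y
for n,im in(('top',imt),('scene',ims)):
    g,X,Y=rect(n,im,.12,(.4873,-.173))
    dk=(g<90)&(np.hypot(X,Y)<.024); cx,cy=X[dk].mean(),Y[dk].mean(); print(n,'dark ctr',.4873+cx,-.173+cy,'area diam',2*np.sqrt(dk.sum()*(.064/255)**2/np.pi))
    g,X,Y=rect(n,im,.12,(.4873+cx,-.173+cy)); r=np.hypot(X,Y);th=np.arctan2(Y,X)
    for a,b in((.005,.009),(.008,.012),(.011,.015),(.006,.014)):
        k=(r>a)&(r<b); F=[(g[k]*np.exp(-1j*q*th[k])).mean() for q in(1,2,4)]
        print(a,b,'amps',np.round(np.abs(F),2),'slot deg mod 90',np.degrees((np.angle(-F[2]))/ -4*-1)%90)
    out.append(cv2.resize(g,(400,400)))
o=np.hstack(out); cv2.imwrite('pics/rect.png',np.clip(o*1.5,0,255).astype(np.uint8))
```

```text
collar scene 272 ((489.5569763183594, -179.48020935058594), 27.95032501220703)
top dark ctr 0.48762350426373424 -0.17492455042180105 area diam 0.032121790711516
0.005 0.009 amps [1.11 0.26 3.38] slot deg mod 90 76.93414751598722
0.008 0.012 amps [0.39 0.2  6.84] slot deg mod 90 77.81994336546255
0.011 0.015 amps [1.48 0.22 4.83] slot deg mod 90 78.60414920934898
0.006 0.014 amps [0.8  0.21 5.53] slot deg mod 90 77.82598499691548
scene dark ctr 0.48866644074898224 -0.17923694971491339 area diam 0.03333121111014919
0.005 0.009 amps [3.19 0.85 2.82] slot deg mod 90 77.30279286728216
0.008 0.012 amps [5.36 1.96 3.12] slot deg mod 90 77.25515943354404
0.011 0.015 amps [5.79 1.19 1.88] slot deg mod 90 73.57321718252942
0.006 0.014 amps [5.24 1.1  2.85] slot deg mod 90 76.3958069317522
```

View pics/rect.png

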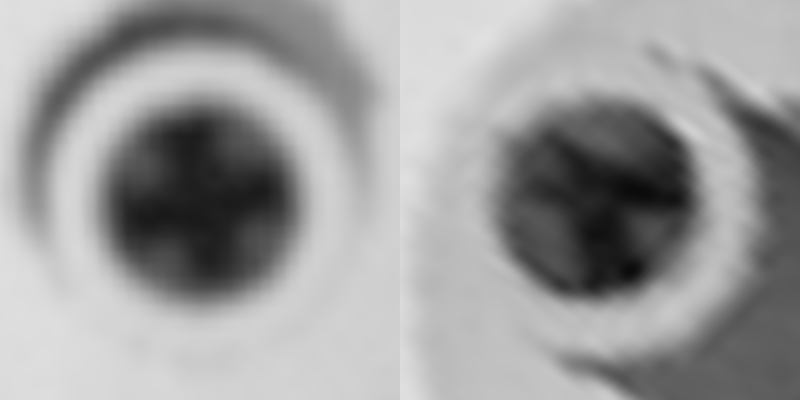

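The sign convention makes the slot angle 90−77.8 ≈ 12.2° (mod 90), which matches the picture. In the rectified top view the plus is centred at (200,200), with arms tilted about +12°. The beater's y axis is at 47.5°. Moving above the bar.

>>> jog_arm(
  targets=[
    [[20.38, -22.59, 1.0], [0, 0, -14.27], 100],
    [[20.38, -22.59, 1.0], [0, 0, -14.27], 100],
    [[20.38, -22.59, 1.0], [0, 0, -14.27], 100],
    [[20.38, -22.59, 1.0], [0, 0, -14.27], 100],
    [[20.38, -22.59, 1.0], [0, 0, -14.27], 100],
    [[20.38, -22.59, 1.0], [0, 0, -14.27], 100],
    [[20.38, -22.59, 1.0], [0, 0, -14.27], 100],
    [[20.38, -22.59, 1.0], [0, 0, -14.27], 100],
  ],
)

```text
time: 1.7
tool_pos: [0.4083, -0.0989, 0.2153]
tool_rot: [0.001, 0.577, 0.817, 0.0]
contact_force: [-0.1, 0.1, -0.8]
gripper_width: 0.998
grasp_force: 0.0
```

```bash
cat >> h.py <<'E'
def go(p,psi):
    """units from the present pose to tool position p, tool y at world azimuth psi (deg), tool z down"""
    s=state(); q=np.roll(s['tool_rot'],-1); r=R.from_quat(q); c,d=np.cos(np.radians(psi)),np.sin(np.radians(psi))
    y=np.array([c,d,0]); zz=np.array([0,0,-1.]); x=np.cross(y,zz); T=R.from_matrix(np.c_[x,y,zz])
    print('t',round(s['time'],2),'at',s['tool_pos'].round(4),'y az',np.degrees(np.arctan2(*r.as_matrix()[1::-1,1])).round(2),'F',s['contact_force'].round(1),'w',round(s['gripper_width'],3))
    print('shift',(r.inv().apply(np.array(p)-s['tool_pos'])/.025).round(2),'turn',(np.degrees((r.inv()*T).as_rotvec())/8).round(2),'q6',s['joint_pos'].round(2))
E
python3 -c "
from h import *
go([.4914,.147,.2],47.5)"
```

```text
t 1.7 at [ 0.4083 -0.0989  0.2153] y az 19.58 F [-0.1  0.1 -0.8] w 0.998
shift [8.15 6.43 0.61] turn [ 0.01  0.01 -3.49] q6 [-0.42 -0.47  2.08  0.    1.52 -0.76]
```

>>> jog_arm(
  targets=[
    [[8.0, 6.3, 0.6], [0, 0, -3.4], 100],
    [[8.0, 6.3, 0.6], [0, 0, -3.4], 100],
    [[8.0, 6.3, 0.6], [0, 0, -3.4], 100],
    [[8.0, 6.3, 0.6], [0, 0, -3.4], 100],
    [[8.0, 6.3, 0.6], [0, 0, -3.4], 100],
    [[8.0, 6.3, 0.6], [0, 0, -3.4], 100],
    [[8.0, 6.3, 0.6], [0, 0, -3.4], 100],
  ],
)

```text
time: 2.58
tool_pos: [0.4906, 0.1389, 0.2]
tool_rot: [0.0, 0.372, 0.928, -0.0]
contact_force: [-0.8, 0.4, -0.1]
gripper_width: 1.001
grasp_force: 0.0
```

```bash
python3 -c "
from h import *
go([.4914,.147,.2],47.5)"
```

```text
t 2.58 at [0.4906 0.1389 0.2   ] y az 46.36 F [-0.8  0.4 -0.1] w 1.001
shift [0.2  0.26 0.  ] turn [ 0.    0.   -0.14] q6 [ 0.13 -0.21  1.91 -0.    1.44 -0.68]
```

>>> jog_arm(
  targets=[
    [[0.2, 0.26, 0], [0, 0, -0.14], 100],
    [[0.2, 0.26, 1.5], [0, 0, -0.14], 100],
    [[0.2, 0.26, 3.0], [0, 0, -0.14], 100],
    [[0.2, 0.26, 4.0], [0, 0, -0.14], 100],
    [[0.2, 0.26, 4.0], [0, 0, -0.14], 100],
  ],
)

```text
time: 3.2
tool_pos: [0.4897, 0.1475, 0.0976]
tool_rot: [-0.002, 0.362, 0.932, -0.001]
contact_force: [-0.2, 0.2, 0.2]
gripper_width: 0.996
grasp_force: 0.0
```

```bash
python3 -c "
from h import *
go([.4914,.147,.1],47.5)"
```

```text
t 3.2 at [0.4897 0.1475 0.0976] y az 47.53 F [-0.2  0.2  0.2] w 0.996
shift [-0.06  0.03 -0.09] turn [-0.03 -0.02  0.  ] q6 [ 0.15 -0.09  1.99  0.    1.25 -0.68]
```

>>> jog_arm(
  targets=[
    [[-0.05, 0, -0.05], [0, 0, 0], 30],
    [[-0.05, 0, -0.05], [0, 0, 0], 0],
    [[-0.05, 0, -0.05], [0, 0, 0], 0],
    [[-0.05, 0, -0.05], [0, 0, 0], 0],
    [[-0.05, 0, -0.05], [0, 0, 0], 0],
    [[-0.05, 0, -0.05], [0, 0, 0], 0],
    [[-0.05, 0, -0.05], [0, 0, 0], 0],
    [[-0.05, 0, -0.05], [0, 0, 0], 0],
  ],
)

```text
time: 4.2
tool_pos: [0.4929, 0.1474, 0.1019]
tool_rot: [0.001, 0.362, 0.932, 0.0]
contact_force: [-1.2, -0.2, 5.3]
gripper_width: 0.127
grasp_force: 59.9
```

Gripped: opening 10.8 mm, 60 N. Lifting straight up.

>>> jog_arm(
  targets=[
    [[0, 0, -1.0], [0, 0, 0], 0],
    [[0, 0, -2.5], [0, 0, 0], 0],
    [[0, 0, -4.0], [0, 0, 0], 0],
    [[0, 0, -5.8], [0, 0, 0], 0],
    [[0, 0, -5.8], [0, 0, 0], 0],
    [[0, 0, -5.8], [0, 0, 0], 0],
  ],
)

```text
time: 4.95
tool_pos: [0.4916, 0.1472, 0.2441]
tool_rot: [-0.001, 0.362, 0.932, -0.001]
contact_force: [-0.7, -0.0, -2.5]
gripper_width: 0.131
grasp_force: 59.1
```

```bash
python3 -c "
from h import *
go([.4875,-.176,.245],12.2)"
```

```text
t 4.95 at [0.4916 0.1472 0.2441] y az 47.57 F [-0.7 -0.  -2.5] w 0.131
shift [-8.6  -9.65 -0.03] turn [-0.02 -0.01  4.42] q6 [ 0.15 -0.22  1.85  0.    1.52 -0.68]
```

>>> jog_arm(
  targets=[
    [[-1.5, -1.7, 0], [0, 0, 0.8], 0],
    [[-3.2, -3.6, 0], [0, 0, 1.6], 0],
    [[-5.0, -5.6, 0], [0, 0, 2.5], 0],
    [[-6.7, -7.5, 0], [0, 0, 3.4], 0],
    [[-8.0, -9.0, 0], [0, 0, 4.1], 0],
    [[-8.6, -9.65, 0], [0, 0, 4.42], 0],
    [[-8.6, -9.65, 0], [0, 0, 4.42], 0],
    [[-8.6, -9.65, 0], [0, 0, 4.42], 0],
  ],
)

```text
time: 5.95
tool_pos: [0.4877, -0.1748, 0.2442]
tool_rot: [-0.002, 0.628, 0.779, -0.0]
contact_force: [0.2, -0.5, -0.8]
gripper_width: 0.129
grasp_force: 59.2
```

Run:
```python
from h import *
go([.4875,-.176,.245],12.2)
a,d=grab('scene','s1'); b,e=grab('top','t1')
def proj(n,p):
    K,D,Rm,t=cam(n); return cv2.projectPoints(np.array(p,float).reshape(-1,3),R.from_matrix(Rm).as_rotvec(),t,K,D)[0][:,0].round(1)
for n in('scene','top'): print(n,proj(n,[[.4875,-.176,.118],[.4875,-.176,.157],[.4875,-.176,.26]]))
x,y=proj('scene',[[.4875,-.176,.157]])[0].astype(int)
c1=cv2.resize(a[y-65:y+35,x-50:x+50],(400,400),interpolation=cv2.INTER_CUBIC)
x2,y2=proj('top',[[.4875,-.176,.157]])[0].astype(int)
c2=cv2.resize(b[y2-50:y2+50,x2-50:x2+50],(400,400),interpolation=cv2.INTER_CUBIC)
print(x-50,y-65,x2-50,y2-50); cv2.imwrite('pics/h1.png',np.clip(np.hstack([c1,c2])[:,:,::-1]*1.4,0,255).astype(np.uint8))
```

```text
t 5.95 at [ 0.4877 -0.1748  0.2442] y az 12.27 F [ 0.2 -0.5 -0.8] w 0.129
shift [-0.05 -0.02 -0.03] turn [-0.02 -0.02  0.01] q6 [-0.49 -0.21  1.84  0.    1.52 -0.7 ]
scene [[241.5 266.8]
 [239.4 254.6]
 [233.5 219.2]]
top [[420.4 245.5]
 [424.8 243.1]
 [438.4 235.6]]
189 189 374 193
```

View pics/h1.png

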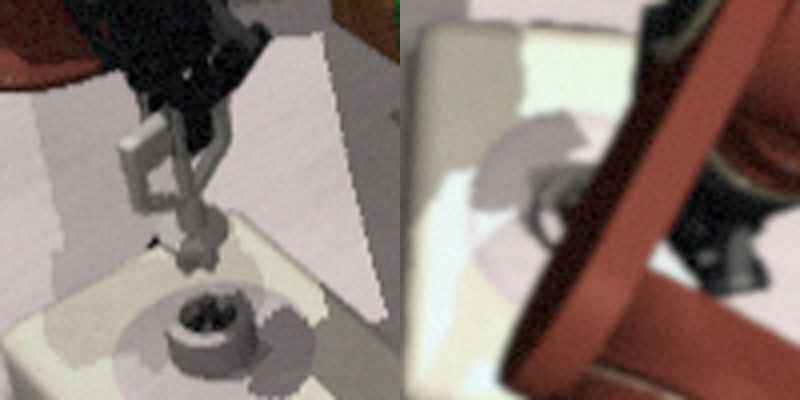

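Scene crop: the disc is near (203,238), the stem tip near (197,268) and the socket mouth near (213,312). The top view is blocked by the forearm, so I measure the disc and shaft from the scene depth.

Run:
```python
from h import *
s=[grab_frame('scene') for _ in range(4)]
im=np.mean([a for a,_ in s],0); d=np.median([b for _,b in s],0); np.savez('s2.npz',im=im,d=d)
W=cloud('scene',d)
m=(np.hypot(W[:,:,0]-.4875,W[:,:,1]+.176)<.05)&(W[:,:,2]>.135)&(W[:,:,2]<.29)
m[:,:210]=0
P=W[m]; v,u=np.nonzero(m)
for lo in np.arange(.14,.25,.006):
    k=(P[:,2]>=lo)&(P[:,2]<lo+.006)
    if k.sum(): print(round(lo,3),k.sum(),'xy',P[k,:2].mean(0).round(4),'u',u[k].min(),u[k].max(),'v',v[k].min(),v[k].max())
# socket collar from same camera's depth
m=(np.hypot(W[:,:,0]-.4875,W[:,:,1]+.176)<.035)&(abs(W[:,:,2]-.118)<.004); P=W[m]; print('collar top',m.sum(),P.mean(0),P.min(0),P.max(0))
c=cv2.resize(im[225:285,212:272].astype(np.uint8),(600,600),interpolation=cv2.INTER_CUBIC)
cv2.imwrite('pics/h2.png',np.clip(c[:,:,::-1]*1.5,0,255).astype(np.uint8))
```

```text
0.158 11 xy [ 0.4919 -0.1809] u 235 242 v 254 256
0.164 14 xy [ 0.4946 -0.1816] u 234 243 v 252 255
0.17 17 xy [ 0.4939 -0.1837] u 233 243 v 251 254
0.176 5 xy [ 0.4953 -0.1843] u 233 243 v 250 252
0.182 18 xy [ 0.5012 -0.1862] u 229 245 v 247 251
0.188 128 xy [ 0.4913 -0.1808] u 228 245 v 239 250
0.194 16 xy [ 0.4918 -0.1807] u 233 240 v 241 245
0.2 16 xy [ 0.4927 -0.1813] u 233 239 v 240 243
0.206 17 xy [ 0.4931 -0.1782] u 234 239 v 236 241
0.212 26 xy [ 0.4908 -0.1776] u 231 242 v 231 240
0.218 49 xy [ 0.4897 -0.1778] u 227 245 v 226 241
0.224 52 xy [ 0.4893 -0.1771] u 222 246 v 223 241
0.23 36 xy [ 0.4894 -0.1784] u 222 246 v 221 240
0.236 30 xy [ 0.4908 -0.184 ] u 221 246 v 219 238
0.242 22 xy [ 0.4918 -0.1803] u 221 246 v 216 236
0.248 36 xy [ 0.4966 -0.1893] u 221 245 v 215 233
collar top 264 [ 0.48984041 -0.17977614  0.11955017] [ 0.46261936 -0.20419481  0.11413571] [ 0.51375098 -0.15340441  0.12199762]
```

View pics/h2.png

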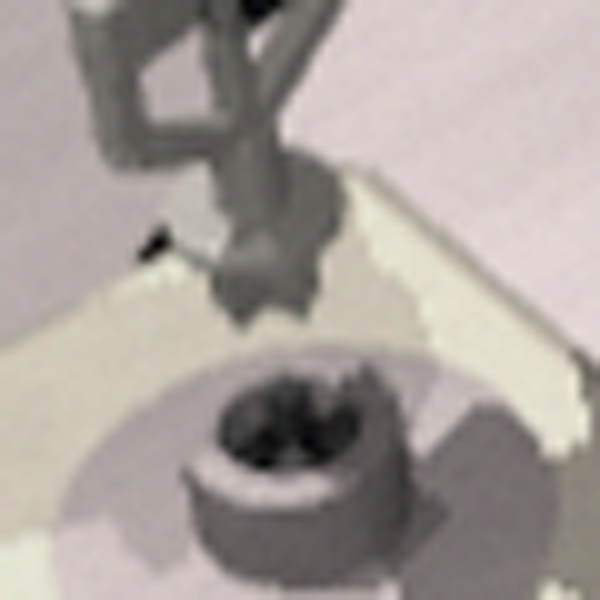

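The 10x crop shows the disc spanning x 165–345 around y≈205 and the socket mouth centred near (290,425). Next I fit circles to both, in this view only, for a relative offset.

Run:
```python
from h import *
f=np.load('s2.npz'); d=f['d']; im=f['im']; W=cloud('scene',d)
def ring(zc,rad,ctr,tol):
    m=(np.hypot(W[:,:,0]-ctr[0],W[:,:,1]-ctr[1])<rad*1.5)&(abs(W[:,:,2]-zc)<tol)
    zm=np.median(W[m][:,2]); v,u=np.nonzero(m); P=plane('scene',np.c_[u,v],zm)[:,:2]
    h=cv2.convexHull(P.astype(np.float32)*1000)
    print('z',zm.round(4),m.sum(),'enc',cv2.minEnclosingCircle(h),'bbox mid',((P.max(0)+P.min(0))/2*1000).round(1),'ell',cv2.fitEllipse(h)[:2])
ring(.1885,.02,(.4875,-.176),.003); ring(.1885,.02,(.4875,-.176),.0045)
ring(.119,.026,(.488,-.178),.003); ring(.119,.026,(.488,-.178),.0045)
# depth-noise-free look at bar: top face of bar in scene
m=(abs(W[:,:,0]-.4875)<.06)&(abs(W[:,:,1]+.176)<.06)&(W[:,:,2]>.255)&(W[:,:,2]<.29); m[:,:210]=0
# frame edges: min/max along beater x axis (az -77.8)
P=W[(abs(W[:,:,0]-.4875)<.06)&(abs(W[:,:,1]+.176)<.06)&(W[:,:,2]>.225)&(W[:,:,2]<.245)]
ax=np.array([np.cos(np.radians(-77.8)),np.sin(np.radians(-77.8))]); q=(P[:,:2]-[.4875,-.176])@ax
print('frame along x',np.percentile(q,[1,5,50,95,99]).round(4))
v,u=np.mgrid[:480,:640]
```

```text
z 0.1897 138 enc ((489.0678405761719, -179.4524688720703), 21.045162200927734) bbox mid [ 489.2 -179.8] ell ((489.1948547363281, -179.33692932128906), (39.417083740234375, 40.979774475097656))
z 0.1896 143 enc ((490.0934143066406, -178.94186401367188), 21.111595153808594) bbox mid [ 490.  -179.7] ell ((489.5686950683594, -179.3072052001953), (39.7603874206543, 41.62055206298828))
z 0.1202 242 enc ((490.3937072753906, -178.87445068359375), 27.877140045166016) bbox mid [ 489.1 -178.9] ell ((489.5549621582031, -179.21755981445312), (50.29688262939453, 55.408260345458984))
z 0.1202 266 enc ((489.7186584472656, -179.8449249267578), 28.158903121948242) bbox mid [ 490.2 -179.7] ell ((489.9879150390625, -179.4044952392578), (50.893741607666016, 56.26765060424805))
frame along x [-0.0338 -0.0325  0.0049  0.0394  0.04  ]
```

In the same view, the disc is at (489.2,−179.4) and the collar at (489.7,−179.3), so they are aligned to about 0.5 mm. The remaining descent to flush is about 63 mm. Descending partway first.

>>> jog_arm(
  targets=[
    [[0, 0, 0.6], [0, 0, 0], 0],
    [[0, 0, 1.2], [0, 0, 0], 0],
    [[0, 0, 1.5], [0, 0, 0], 0],
    [[0, 0, 1.65], [0, 0, 0], 0],
    [[0, 0, 1.8], [0, 0, 0], 0],
    [[0, 0, 1.95], [0, 0, 0], 0],
    [[0, 0, 1.95], [0, 0, 0], 0],
    [[0, 0, 1.95], [0, 0, 0], 0],
  ],
)

```text
time: 7.25
tool_pos: [0.4885, -0.1759, 0.1977]
tool_rot: [0.0, 0.628, 0.778, 0.0]
contact_force: [0.2, 0.5, -2.0]
gripper_width: 0.129
grasp_force: 59.2
```

```bash
python3 -c "
from h import *
go([.4877,-.1752,.1807],12.2)"
```

```text
t 7.25 at [ 0.4885 -0.1759  0.1977] y az 12.21 F [ 0.2  0.5 -2. ] w 0.129
shift [ 0.03 -0.03  0.68] turn [0. 0. 0.] q6 [-0.49 -0.18  1.89  0.    1.43 -0.7 ]
```

The tip is about 9 mm inside with no contact force. Continuing slowly.

>>> jog_arm(
  targets=[
    [[0, 0, 0.12], [0, 0, 0], 0],
    [[0, 0, 0.24], [0, 0, 0], 0],
    [[0, 0, 0.36], [0, 0, 0], 0],
    [[0, 0, 0.48], [0, 0, 0], 0],
    [[0, 0, 0.48], [0, 0, 0], 0],
    [[0, 0, 0.48], [0, 0, 0], 0],
  ],
)

```text
time: 8.0
tool_pos: [0.4889, -0.1761, 0.1863]
tool_rot: [0.001, 0.628, 0.778, 0.0]
contact_force: [-0.4, 1.0, 5.4]
gripper_width: 0.131
grasp_force: 60.3
```

>>> jog_arm(
  targets=[
    [[0, 0, 0.1], [0, 0, 0], 0],
    [[0, 0, 0.2], [0, 0, 0], 0],
    [[0, 0, 0.2], [0, 0, 0], 0],
    [[0, 0, 0.2], [0, 0, 0], 0],
  ],
)

```text
time: 8.5
tool_pos: [0.489, -0.1762, 0.1824]
tool_rot: [0.001, 0.628, 0.778, 0.0]
contact_force: [-1.7, 1.1, 9.9]
gripper_width: 0.128
grasp_force: 60.9
```

>>> jog_arm(
  targets=[
    [[0, 0, 0.05], [0, 0, 0], 0],
    [[0, 0, 0.1], [0, 0, 0], 0],
    [[0, 0, 0.1], [0, 0, 0], 0],
  ],
)

```text
time: 8.88
tool_pos: [0.4893, -0.1763, 0.1823]
tool_rot: [0.001, 0.628, 0.778, 0.0]
contact_force: [-6.1, 2.5, 19.6]
gripper_width: 0.13
grasp_force: 62.4
```

>>> jog_arm(
  targets=[
    [[0, 0, 0.05], [0, 0, 0], 0],
    [[0, 0, 0.1], [0, 0, 0], 0],
    [[0, 0, 0.1], [0, 0, 0], 0],
  ],
)

```text
time: 9.25
tool_pos: [0.4896, -0.1765, 0.1823]
tool_rot: [0.002, 0.628, 0.778, 0.0]
contact_force: [-10.2, 5.3, 27.0]
gripper_width: 0.131
grasp_force: 63.9
```

It stopped hard at z=0.1823 with rising force. I'll check whether the disc is flush.

Run:
```python
from h import *
s=[grab_frame('scene') for _ in range(6)]
im=np.mean([a for a,_ in s],0); d=np.median([b for _,b in s],0); W=cloud('scene',d)
r=np.hypot(W[:,:,0]-.4897,W[:,:,1]+.1793)
for a,b in((.010,.018),(.022,.0255)):
    m=(r>a)&(r<b)&(W[:,:,2]>.105)&(W[:,:,2]<.14); print(a,m.sum(),np.percentile(W[m][:,2],[10,25,50,75,90]).round(4))
m=(r<.0195)&(abs(W[:,:,2]-.126)<.006); P=W[m]; c=np.linalg.lstsq(np.c_[P[:,:2]-P[:,:2].mean(0),np.ones(len(P))],P[:,2],rcond=None)[0]; print('disc plane slopes',c.round(3),P.mean(0).round(4))
c=cv2.resize(im[225:285,212:272].astype(np.uint8),(600,600),interpolation=cv2.INTER_CUBIC)
cv2.imwrite('pics/h3.png',np.clip(c[:,:,::-1]*1.5,0,255).astype(np.uint8))
s=state(); print(s['contact_force'],s['ft_torque'],s['tool_pos'])
```

```text
0.01 91 [0.1252 0.1261 0.1266 0.1271 0.1275]
0.022 140 [0.1069 0.1101 0.1152 0.12   0.1208]
disc plane slopes [-0.116  0.026  0.126] [ 0.4953 -0.1817  0.1261]
[-9.93166155  5.05994628 29.12937949] [ 0.99844201  2.1535329  -0.03256126] [ 0.48958744 -0.17646168  0.18230201]
```

View pics/h3.png

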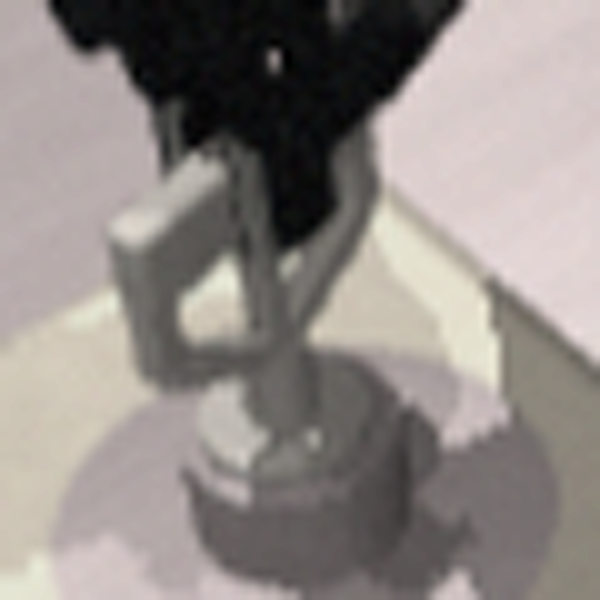

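The disc sits on the collar: its top is at 0.1266 against a collar top of 0.1202, and the disc is 6 mm thick. In the picture it rests centred around (290,430) with no gap. It is held with about 29 N pressing down, so I'm handing in.

```bash
python3 -c "
from plant import *
print(job_done())"
```

```text
the job is handed in; nothing more can be done
None
```

The flat beater is meshed in the drive socket, with its shoulder disc flush on the collar. The gripper was still holding it, pressed down with about 29 N, when I handed the job in at about 10 s; the hand-in returned no verdict.

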